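Unlock and open the access panel of a packing-bench control box

ROBOT

A 6-joint arm with a two-finger parallel gripper is mounted at the origin on the work surface. World frame = base frame: x ahead of the robot, y to its left, z up, the work surface at z = 0. Lengths are in m, angles in rad, forces in N, time in s.
With the tool pointing down it reaches from about 0.25 to 0.8 m from the base axis. Payload 8.5 kg.
Tool frame: the origin (TCP) lies at the very end of the fingers, on their centre line; the grasp point (between the pads) lies 19 mm behind it; x points along the fingers, y is the direction in which the jaws open and shut, and the axes are right-handed (so a half turn about x gives the same grasp; the last joint's range is limited). The gripper opens to 85 mm and grips with 20 to 120 N. Pads are 22 mm wide; open, the fingers measure 114 mm over their backs; the gripper's body (76 mm by 85 mm) begins 54 mm behind the grasp point. The pads swing forward as they close: fully open they stand 13 mm farther back than shut.
Start: joints at [-1.273, 0.238, -0.013, 1.319, 0, 1.571], TCP at [0.154, -0.502, 0.231] pointing down, gripper open.
Joint ranges: [-2.66, 2.66], [-1.03, 1.9], [-1.14, 1.46], [-1.82, 2.27], [-1.45, 1.34], [-3.14, 3.14]. Speed limits (rad/s): [2.22, 2.22, 2.79, 3.14, 3.14, 3.14].

INTERFACE

Orientations are given as a rotation vector (axis times angle).
In Python, from bench import get_state, eyes, workorder, models gives the robot as it stands.
- The arm moves only by the tool carry_out, never from a script. Its argument "targets" is a list of rows, each an object of numbers: "x", "y", "z": the shift along the tool's x, y, z in units of 30 mm (1.0 is 30 mm); "rx", "ry", "rz": the turn, a rotation vector about the tool's x, y, z in units of 5 degrees (1.0 is 5 degrees). A call has 1 to 12 rows; each row shifts and turns the pose as measured when the row begins, along the tool's axes as they then stand; what a row does not reach is not made up. A row lasts 1/12 s, in which the tool goes at most 41.7 mm and 7.16 degrees, less where a joint would pass 70% of its speed; a pose out of reach is approached as far as the arm can. A call is refused whole if a number of a shift passes 1 or a number of a turn 1, either way. A call with a gripper value outside its range is refused whole. "grip" is the opening, from 0 (shut) to 1 (fully open), set as the call begins (left out, the last holds). The fingers move at their own pace and stop on an object; "squeeze" is the grip in N (left out, the last holds). Time passes only in rows, so rows that do not move let the fingers close. It gives the time, the measured TCP pose, the force and the opening at its end, in the units of the state.
- get_state(): the state, without advancing time (a new reading comes with each control period).
- eyes.read_camera(name): name is "scene" or "top" or "wrist"; returns the picture (384x512x3 uint8, red, green, blue); there is no depth.
- eyes.camera_model(name): a dict with "vfov" (degrees; the focal length in pixels is half the picture's height over the tangent of half this angle, whatever the lens; pixels are square), "cx", "cy" (the principal point, pixels), "k1" (the pictures are not rectified: a ray, as slopes to the right and down, at radius r is drawn at 1 + k1 r^2 times it, then the intrinsics apply), "T" (4x4, takes a point from camera to world coordinates); the wrist camera has in their place "hand_eye" (4x4, takes a point from camera to tool coordinates, whose origin is the TCP and whose axes are the tool frame's). Camera axes: x right, y up, looking along -z (the intrinsics and any distortion apply to the point x, -y, -z); pixel columns grow to the right and rows downward; lengths in m; the calibration is good to about 2 mm. A picture is of the moment at which its call begins: read the wrist's pose just before it. camera_model takes no time and is no camera call.
- workorder.finish_job(): hands the job in, once; it reports no verdict.
Trained networks look in the newest picture that a camera, given by its name, has taken for a name from the list of things; names that differ only in an ending like _2 or _b are one class to them, and where a whole thing is asked for, a point or a joint stands for the part that bears it (a point fixed in the world has none). Each returns a list of dicts, best first, with "score" (0 to 1); they miss things now and then, are a little off and sometimes report something else, mostly with a low value. They report only what shows in the picture. A call takes as long as a camera call.
- models.search_frame(camera, name): "xyz" ([x, y, z] in m, in world coordinates, good to about 4 mm: the middle of the surface that is visible of it).
- models.landmark_of(camera, name): "xyz" ([x, y, z] in m, in world coordinates, good to about 4 mm: a listed point, or the origin of a listed thing).
The state is a dict: "t": time; "qpos": joint angles; "joint_vel": joint speeds; "effort": joint torques, N m; "tcp_pos": TCP position; "tool_rot": TCP orientation; "ft_force": force on the tool from outside, world axes, zero at the start; "wrist_torque": the same for the moment, N m; "width": opening from 0.0 (shut) to 1.0 (fully open).
Only numpy, scipy, OpenCV 4.12 (cv2) and the standard library are available. Lean on these libraries where they do the work, as an engineer would, in place of code of your own. Each camera call takes 0.05 s, during which the arm holds its last target.

TASK

Open the control box on the packing bench: turn both black wing fasteners of its sloping panel a full quarter turn to unlocked - each turns only one way and is blocked the other way, so feel which - while the panel stays shut. Then swing the panel up until it stands at least 70 degrees from closed, let go so that it stays up, and do not disturb the cheese, the tape roll or the carton.

Things in the scene. Friction and masses are not known exactly. Their poses are not given: they have to be found in the camera images.
- fast_l_grip (a point): Left fastener (box's +y side): black upright wing 42 mm long (its y), 10 mm thick (its x), top 38 mm above the sloping panel, on a round steel foot 32 mm across, 5 mm high. Point on the turning axis, 28 mm above the panel's surface, 10 mm below the wing's top. z: turning axis, square to the panel, outward. Locked: wing lies along the panel's front edge. Unlocked: up and down the slope.
- fast_l (a joint): Turn of the left fastener, rad about its z (positive: anticlockwise from above); starts near 0, locked. Only one way is free, to a stop at +1.57 or -1.57; the other is blocked by a hidden post at 0.3 to 0.45 rad. Which way is free varies by start and cannot be seen, only felt. Turning takes 0.1 N m; it stays where left. Under about 1.1 rad its cam still holds the panel shut.
- fast_r_grip (a point): Right fastener (-y side), the same part as the left one, 190 mm from it; this point likewise. Its free way is independent of the left one's.
- fast_r (a joint): Turn of the right fastener in rad, as for the left.
- panel_handle (a point): Middle of the panel's bar handle: round steel bar 10 mm thick, 64 mm long along its y, parallel to the panel's front edge and 22 mm up the slope from it, 30 mm above the panel's surface (25 mm gap below the bar), half-way between the fasteners. x points up the slope to the hinge, y along the hinge, z square to the panel, outward. The gripped bar can turn between the fingers as the panel swings.
- panel_hinge (a point): Middle of the hinge line, along the high far edge of the panel, level with its underside; axes as for the handle (y is the hinge axis). The handle's bar lies 165 mm down the slope and 36 mm out from it.
- panel (a joint): Opening of the panel in rad: 0 shut, growing as the front edge swings up and away from the robot, stop at 1.75. Shut, the aluminium panel (187 x 306 x 6 mm) slopes 0.35 rad (20 degrees) down towards the robot. The hinge is stiff and the panel stays where it is left; lifting at the handle takes about 7 N.
- box: The fixed grey control box, 170 mm deep (x), 300 mm wide (y), 75 mm high in front and 137 mm at the back; origin in the middle of its underside, x pointing from its low front to its high back, away from the robot. Its top is the sloping panel, whose front edge overhangs the front by 11 mm.
- cheese: Bystander: a small yellow cheese wheel 110 mm across, 63 mm high, loose on the bench to the box's left; origin at its underside.
- tape_roll: Bystander: a tan tape roll 96 mm across, 48 mm high, lying flat, loose, to the box's right; origin at its underside.
- carton: Bystander: a white carton 120 x 160 x 55 mm, loose, behind the box; origin at its underside.

How it is judged:
By the outcome, as a careful person would: the job done as asked, in the order asked, and still so for the second after the job is handed in, with the robot touching nothing.
It also fails if it takes over 72 s, if anything falls off the work surface, if the arm or the gripper's body presses on something with over 40 N, if the wrist force passes 120 N, or if a joint passes its speed limit or range.

## Working session

There is one attempt and no reset: what is moved stays moved. The work goes in short steps, Python scripts to look and compute and a tool call to move; the robot and the scene stay as the last step left them, time stands still between calls to the robot, and variables do not carry over. Pictures are saved under pics/ and viewed, and the job is handed in when it is done.

Besides the shell and the picture viewer there is one more tool, called in YAML: its name, and indented under it one key for each argument. carry_out: Moves the arm, as the interface text tells. Its arguments: {"type":"object","properties":{"targets":{"type":"array","items":{"type":"object","properties":{"x":{"type":"number"},"y":{"type":"number"},"z":{"type":"number"},"rx":{"type":"number"},"ry":{"type":"number"},"rz":{"type":"number"}}}},"grip":{"type":"number"},"squeeze":{"type":"number"}},"required":["targets"]}

```bash
ls; mkdir -p pics; cat > h.py <<'E'
import numpy as np, cv2
from scipy.spatial.transform import Rotation as R
from bench import get_state, eyes, workorder, models
def snap(c,n):
    im=eyes.read_camera(c); cv2.imwrite(f'pics/{n}.png',cv2.cvtColor(im,cv2.COLOR_RGB2BGR)); return im
def project(c,P):
    m=eyes.camera_model(c); T=np.array(m['T']); p=np.linalg.inv(T)@np.r_[P,1]
    f=192/np.tan(np.radians(m['vfov'])/2); a=p[0]/-p[2]; b=-p[1]/-p[2]; k=1+m['k1']*(a*a+b*b)
    return m['cx']+f*a*k, m['cy']+f*b*k
E
python3 - <<'E'
from h import *
s=get_state(); print({k:np.round(v,3).tolist() for k,v in s.items()})
for c in ['scene','top']:
    snap(c,c+'0')
    for n in ['fast_l_grip','fast_r_grip','panel_handle','panel_hinge','box','cheese','tape_roll','carton']:
        r=models.landmark_of(c,n)
        print(c,n,[(np.round(d['xyz'],3).tolist(),round(d['score'],2)) for d in r[:3]])
print(eyes.camera_model('scene'),eyes.camera_model('wrist'))
print(get_state()['t'])
E
```

```text
pics
{'t': 0.0, 'qpos': [-1.273, 0.239, -0.014, 1.319, -0.0, 1.571], 'joint_vel': [-0.0, -0.001, -0.001, -0.002, -0.001, 0.0], 'effort': [0.0, -53.877, 34.644, 0.019, -0.0, 0.0], 'tcp_pos': [0.154, -0.501, 0.231], 'tool_rot': [2.062, 0.311, -2.062], 'ft_force': [-0.271, 0.498, -0.921], 'wrist_torque': [-0.058, -0.045, -0.042], 'width': 0.997}
scene fast_l_grip [([0.525, 0.113, 0.121], 0.53)]
scene fast_r_grip [([0.477, -0.072, 0.119], 0.52)]
scene panel_handle [([0.48, 0.023, 0.109], 0.69)]
scene panel_hinge [([0.639, -0.019, 0.136], 0.91)]
scene box [([0.563, 0.004, -0.003], 0.93)]
scene cheese [([0.627, 0.261, 0.002], 0.78)]
scene tape_roll [([0.509, -0.242, -0.005], 0.68)]
scene carton [([0.789, -0.001, 0.003], 0.72)]
top fast_l_grip [([0.525, 0.113, 0.119], 0.45), ([0.557, 0.01, -0.002], 0.31)]
top fast_r_grip [([0.473, -0.073, 0.115], 0.62)]
top panel_handle [([0.473, 0.021, 0.11], 0.72)]
top panel_hinge [([0.636, -0.014, 0.136], 0.96), ([0.506, -0.245, 0.002], 0.28)]
top box [([0.56, 0.007, 0.002], 0.91)]
top cheese [([0.621, 0.261, 0.001], 0.7)]
top tape_roll [([0.502, -0.245,
[... 179 characters left out ...]
0.03806191, -0.71662933,  0.69641489,  1.51437316],
       [ 0.99923092, -0.03386891,  0.01976003,  0.07877517],
       [ 0.00942619,  0.69663139,  0.7173673 ,  0.99518983],
       [ 0.        ,  0.        ,  0.        ,  1.        ]])} {'vfov': 64.0097109063076, 'cx': 254.6429111815746, 'cy': 198.0846698416496, 'k1': 0.0010881141781649889, 'hand_eye': array([[-4.71362239e-04,  3.16750252e-01, -9.48508859e-01,
        -1.42736323e-01],
       [ 9.99999599e-01,  8.71924288e-04, -2.05775423e-04,
         1.05585170e-04],
       [ 7.61848495e-04, -9.48508575e-01, -3.16750536e-01,
        -8.18165196e-02],
       [ 0.00000000e+00,  0.00000000e+00,  0.00000000e+00,
         1.00000000e+00]])}
0.9
```

View pics/scene0.png

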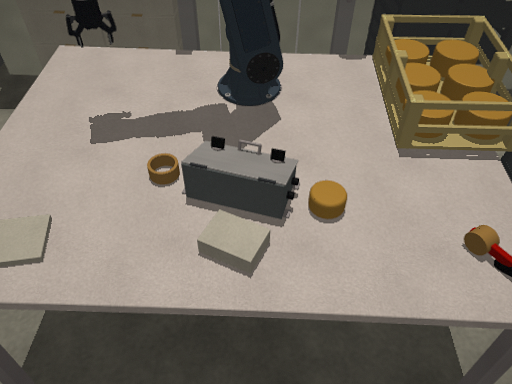

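View pics/top0.png

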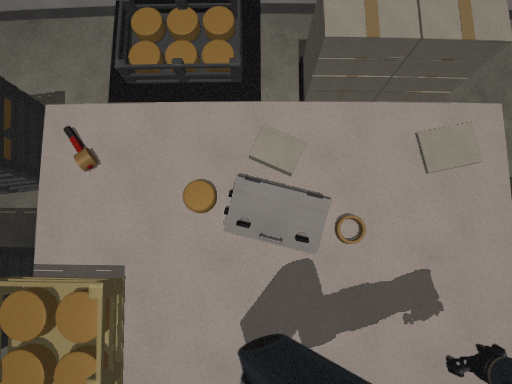

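```bash
cat >> h.py <<'E'
SL=0.35
UX=np.array([np.cos(SL),0,np.sin(SL)]); NZ=np.array([-np.sin(SL),0,np.cos(SL)])
E
python3 - <<'E'
from h import *
from scipy.optimize import least_squares
ob={'L':[(.525,.113,.121),(.525,.113,.119)],'R':[(.477,-.072,.119),(.473,-.073,.115)],'H':[(.48,.023,.109),(.473,.021,.11)],'G':[(.639,-.019,.136),(.636,-.014,.136)],'B':[(.563,.004,-.003),(.56,.007,.002)]}
def mod(p):
    x,y,yaw,gx,d=p
    hin=np.array([gx,0,.137]); 
    loc={'G':hin,'H':hin-.165*UX+.036*NZ,'B':np.zeros(3)}
    f=hin-d*UX+(.006+.028)*NZ
    loc['L']=f+[0,.095,0]; loc['R']=f-[0,.095,0]
    Rz=R.from_euler('z',yaw)
    return {k:Rz.apply(v)+[x,y,0] for k,v in loc.items()}
def res(p):
    m=mod(p); return np.concatenate([np.ravel(np.array(ob[k])-m[k]) for k in ob])
s=least_squares(res,[.56,0,-.25,.085,.15]); print(np.round(s.x,4)); 
m=mod(s.x)
for k in m: print(k,m[k].round(4),[project(c,m[k]) for c in('scene','top')])
print(np.round(s.fun.reshape(-1,3)*1000,1))
print(R.from_rotvec(get_state()['tool_rot']).as_matrix().round(3))
E
```

```text
[ 0.561   0.0036 -0.2539  0.0807  0.1416]
G [ 0.6391 -0.0167  0.137 ] [(np.float64(231.36533594876173), np.float64(174.16836041667278)), (np.float64(283.7991097992315), np.float64(186.6130578330606))]
H [0.4771 0.0253 0.1142] [(np.float64(249.44069505891835), np.float64(142.9649977602198)), (np.float64(270.5921528544734), np.float64(239.02430816728062))]
B [0.561  0.0036 0.    ] [(np.float64(241.21304924820978), np.float64(188.36873496006976)), (np.float64(275.6497582647725), np.float64(215.10299940205732))]
L [0.523  0.1116 0.1204] [(np.float64(277.6653915471601), np.float64(152.32127611539852)), (np.float64(242.90659249325068), np.float64(224.38602186278234))]
R [ 0.4753 -0.0723  0.1204] [(np.float64(217.51226509087917), np.float64(139.9789009174417)), (np.float64(302.0192340197981), np.float64(239.37660555822322))]
[[ 2.   1.4  0.6]
 [ 2.   1.4 -1.4]
 [ 1.7  0.3 -1.4]
 [-2.3 -0.7 -5.4]
 [ 2.9 -2.3 -5.2]
 [-4.1 -4.3 -4.2]
 [-0.1 -2.3 -1. ]
 [-3.1  2.7 -1. ]
 [ 2.   0.4 -3. ]
 [-1.   3.4  2. ]]
[[-0.     0.293 -0.956]
 [ 0.    -0.956 -0.293]
 [-1.    -0.    -0.   ]]
```

```bash
cat >> h.py <<'E'
import json,os
P=dict(x=.561,y=.0036,yaw=-.2539,gx=.0807,d=.1416)
if os.path.exists('P.json'): P.update(json.load(open('P.json')))
RB=R.from_euler('z',P['yaw'])
def w(v): return RB.apply(v)+[P['x'],P['y'],0]
hin=np.array([P['gx'],0,.137])
def fastpt(side,h): # height above panel surface
    return w(hin-P['d']*UX+(.006+h)*NZ+np.array([0,.095*(1 if side=='l' else -1),0]))
# tool orientation: fingers into panel, y = -UX, then turned by a about NZ (anticlockwise)
def tori(a=0):
    M=np.c_[-NZ,-UX,[0,1,0]]; return RB*R.from_rotvec(a*NZ)*R.from_matrix(M)
def togo(p,rot,show=True):
    s=get_state(); r0=R.from_rotvec(s['tool_rot']); 
    dt=r0.inv().apply(np.array(p)-s['tcp_pos'])/.03; dr=(r0.inv()*rot).as_rotvec()/np.radians(5)
    print('t',round(s['t'],2),'tcp',np.round(s['tcp_pos'],4),'q',np.round(s['qpos'],2),'F',np.round(s['ft_force'],1),'M',np.round(s['wrist_torque'],2),'w',round(float(s['width']),3))
    print('shift units',dt.round(2),'rot units',dr.round(2)); return dt,dr
E
python3 - <<'E'
from h import *
togo(fastpt('r',.1),tori())
E
```

```text
t 0.9 tcp [ 0.154  -0.5018  0.2313] q [-1.27  0.24 -0.01  1.32  0.    1.57] F [-0.8  0.3 -0.9] M [ 0.02  0.02 -0.01] w 1.0
shift units [  1.44 -10.98 -13.74] rot units [24.03  4.25 -2.37]
```

carry_out:
  targets:
    - {"y":-0.78,"z":-0.98}
    - {"y":-0.78,"z":-0.98}
    - {"y":-0.78,"z":-0.98}
    - {"y":-0.78,"z":-0.98}
    - {"y":-0.78,"z":-0.98}
    - {"y":-0.78,"z":-0.98}
    - {"y":-0.78,"z":-0.98}
    - {"y":-0.78,"z":-0.98}
    - {"y":-0.78,"z":-0.98}
    - {"y":-0.78,"z":-0.98}
    - {"y":-0.78,"z":-0.98}
    - {"y":-0.78,"z":-0.98}

```text
$.targets[0]: bad value
```

carry_out:
  targets:
    - {"rx":-1}
    - {"rx":-1}
    - {"rx":-1}
    - {"rx":-1}
    - {"rx":-1}
    - {"rx":-1}
    - {"rx":-1}
    - {"rx":-1}
    - {"rx":-1}
    - {"rx":-1}
    - {"rx":-1}
    - {"rx":-1}

```text
$.targets[0]: bad value
```

carry_out:
  targets:
    - {"x":0,"y":-0.78,"z":-0.98,"rx":0,"ry":0,"rz":0}
    - {"x":0,"y":-0.78,"z":-0.98,"rx":0,"ry":0,"rz":0}

```text
t: 1.07
tcp_pos: [0.195, -0.4432, 0.2303]
tool_rot: [2.063, 0.302, -2.065]
ft_force: [1.4, -0.3, 0.5]
width: 0.999
```

carry_out:
  targets:
    - {"x":0,"y":-0.78,"z":-0.98,"rx":0,"ry":0,"rz":0}
    - {"x":0,"y":-0.78,"z":-0.98,"rx":0,"ry":0,"rz":0}
    - {"x":0,"y":-0.78,"z":-0.98,"rx":0,"ry":0,"rz":0}
    - {"x":0,"y":-0.78,"z":-0.98,"rx":0,"ry":0,"rz":0}
    - {"x":0,"y":-0.78,"z":-0.98,"rx":0,"ry":0,"rz":0}
    - {"x":0,"y":-0.78,"z":-0.98,"rx":0,"ry":0,"rz":0}
    - {"x":0,"y":-0.78,"z":-0.98,"rx":0,"ry":0,"rz":0}
    - {"x":0,"y":-0.78,"z":-0.98,"rx":0,"ry":0,"rz":0}
    - {"x":0,"y":-0.78,"z":-0.98,"rx":0,"ry":0,"rz":0}
    - {"x":0,"y":-0.78,"z":-0.98,"rx":0,"ry":0,"rz":0}
    - {"x":0,"y":-0.78,"z":-0.98,"rx":0,"ry":0,"rz":0}

```text
t: 1.98
tcp_pos: [0.4387, -0.0882, 0.2311]
tool_rot: [2.071, 0.29, -2.062]
ft_force: [0.2, -0.6, 0.6]
width: 0.998
```

carry_out:
  targets:
    - {"x":0,"y":0,"z":0,"rx":-1,"ry":0,"rz":0}
    - {"x":0,"y":0,"z":0,"rx":-1,"ry":0,"rz":0}
    - {"x":0,"y":0,"z":0,"rx":-1,"ry":0,"rz":0}
    - {"x":0,"y":0,"z":0,"rx":-1,"ry":0,"rz":0}

```text
t: 2.32
tcp_pos: [0.4436, -0.0797, 0.231]
tool_rot: [1.848, 0.621, -1.837]
ft_force: [-0.5, -0.3, -0.8]
width: 1.002
```

```bash
python3 - <<'E'
from h import *
togo(fastpt('r',.1),tori())
E
```

```text
t 2.32 tcp [ 0.4436 -0.0797  0.231 ] q [-0.18  0.11 -0.18  1.28 -0.    2.31] F [-0.5 -0.3 -0.8] M [-0.05  0.03 -0.03] w 1.002
shift units [ 1.43 -0.21 -0.48] rot units [28.07  4.85 -1.69]
```

carry_out:
  targets:
    - {"x":0,"y":0,"z":0,"rx":-1,"ry":0,"rz":0}
    - {"x":0,"y":0,"z":0,"rx":-1,"ry":0,"rz":0}
    - {"x":0,"y":0,"z":0,"rx":-1,"ry":0,"rz":0}
    - {"x":0,"y":0,"z":0,"rx":-1,"ry":0,"rz":0}
    - {"x":0,"y":0,"z":0,"rx":-1,"ry":0,"rz":0}
    - {"x":0,"y":0,"z":0,"rx":-1,"ry":0,"rz":0}
    - {"x":0,"y":0,"z":0,"rx":-1,"ry":0,"rz":0}
    - {"x":0,"y":0,"z":0,"rx":-1,"ry":0,"rz":0}
    - {"x":0,"y":0,"z":0,"rx":-1,"ry":0,"rz":0}
    - {"x":0,"y":0,"z":0,"rx":-1,"ry":0,"rz":0}
    - {"x":0,"y":0,"z":0,"rx":-1,"ry":0,"rz":0}
    - {"x":0,"y":0,"z":0,"rx":-1,"ry":0,"rz":0}

```text
t: 3.32
tcp_pos: [0.4438, -0.0786, 0.2314]
tool_rot: [1.07, 1.284, -1.066]
ft_force: [0.5, 0.4, -0.0]
width: 1.001
```

carry_out:
  targets:
    - {"x":0,"y":0,"z":0,"rx":-1,"ry":0,"rz":0}
    - {"x":0,"y":0,"z":0,"rx":-1,"ry":0,"rz":0}
    - {"x":0,"y":0,"z":0,"rx":-1,"ry":0,"rz":0}
    - {"x":0,"y":0,"z":0,"rx":-1,"ry":0,"rz":0}
    - {"x":0,"y":0,"z":0,"rx":-1,"ry":0,"rz":0}
    - {"x":0,"y":0,"z":0,"rx":-1,"ry":0,"rz":0}
    - {"x":0,"y":0,"z":0,"rx":-1,"ry":0,"rz":0}
    - {"x":0,"y":0,"z":0,"rx":-1,"ry":0,"rz":0}
    - {"x":0,"y":0,"z":0,"rx":-1,"ry":0,"rz":0}
    - {"x":0,"y":0,"z":0,"rx":-1,"ry":0,"rz":0}
    - {"x":0,"y":0,"z":0,"rx":-1,"ry":0,"rz":0}
    - {"x":0,"y":0,"z":0,"rx":-1,"ry":0,"rz":0}

```text
t: 4.32
tcp_pos: [0.4438, -0.0786, 0.2322]
tool_rot: [0.218, 1.55, -0.222]
ft_force: [0.0, 0.1, 0.1]
width: 1.0
```

carry_out:
  targets:
    - {"x":0,"y":0,"z":0,"rx":-1,"ry":0,"rz":0}
    - {"x":0,"y":0,"z":0,"rx":-1,"ry":0,"rz":0}
    - {"x":0,"y":0,"z":0,"rx":-1,"ry":0,"rz":0}
    - {"x":0,"y":0,"z":0,"rx":-1,"ry":0,"rz":0}
    - {"x":0,"y":0,"z":0,"rx":-1,"ry":0,"rz":0}
    - {"x":0,"y":0,"z":0,"rx":-1,"ry":0,"rz":0}
    - {"x":0,"y":0,"z":0,"rx":-1,"ry":0,"rz":0}
    - {"x":0,"y":0,"z":0,"rx":-1,"ry":0,"rz":0}
    - {"x":0,"y":0,"z":0,"rx":-1,"ry":0,"rz":0}
    - {"x":0,"y":0,"z":0,"rx":-1,"ry":0,"rz":0}
    - {"x":0,"y":0,"z":0,"rx":-1,"ry":0,"rz":0}
    - {"x":0,"y":0,"z":0,"rx":-1,"ry":0,"rz":0}

```text
t: 5.32
tcp_pos: [0.4437, -0.0787, 0.233]
tool_rot: [-0.647, 1.465, 0.634]
ft_force: [-0.1, -0.3, 0.4]
width: 1.0
```

```bash
python3 - <<'E'
from h import *
togo(fastpt('r',.1),tori())
E
```

```text
t 5.32 tcp [ 0.4437 -0.0787  0.233 ] q [-0.17  0.1  -0.18  1.28 -0.   -0.99] F [-0.1 -0.3  0.4] M [ 0.    0.05 -0.01] w 1.0
shift units [1.5  0.12 0.47] rot units [-5.63 -0.97 -3.79]
```

carry_out:
  targets:
    - {"x":0.1,"y":0,"z":0.1,"rx":-0.93,"ry":-0.16,"rz":-0.63}
    - {"x":0.1,"y":0,"z":0.1,"rx":-0.93,"ry":-0.16,"rz":-0.63}
    - {"x":0.1,"y":0,"z":0.1,"rx":-0.93,"ry":-0.16,"rz":-0.63}
    - {"x":0.1,"y":0,"z":0.1,"rx":-0.93,"ry":-0.16,"rz":-0.63}
    - {"x":0.1,"y":0,"z":0.1,"rx":-0.93,"ry":-0.16,"rz":-0.63}
    - {"x":0,"y":0,"z":0,"rx":-0.93,"ry":-0.16,"rz":-0.63}
    - {"x":0,"y":0,"z":0,"rx":0,"ry":0,"rz":0}

```text
t: 5.9
tcp_pos: [0.4548, -0.0666, 0.2175]
tool_rot: [-1.227, 1.073, 0.761]
ft_force: [-0.6, -0.4, 0.6]
width: 1.002
```

```bash
cat >> h.py <<'E'
def wproject(Pw,s):
    m=eyes.camera_model('wrist'); T=np.eye(4); T[:3,:3]=R.from_rotvec(s['tool_rot']).as_matrix(); T[:3,3]=s['tcp_pos']; T=T@np.array(m['hand_eye'])
    p=np.linalg.inv(T)@np.r_[Pw,1]; f=192/np.tan(np.radians(m['vfov'])/2); a=p[0]/-p[2]; b=-p[1]/-p[2]; k=1+m['k1']*(a*a+b*b)
    return np.round([m['cx']+f*a*k, m['cy']+f*b*k],1)
E
python3 - <<'E'
from h import *
togo(fastpt('r',.1),tori())
s=get_state(); snap('wrist','w1')
for sd in 'rl': print(sd,'top centre',wproject(fastpt(sd,.038),s),'grip',fastpt(sd,.028).round(4))
print('bar',wproject(w(hin-.165*UX+.036*NZ),s))
for n in ['fast_r_grip','fast_l_grip','panel_handle']:
    print(n,[(np.round(d['xyz'],4).tolist(),round(d['score'],2)) for d in models.landmark_of('wrist',n)[:2]])
E
```

```text
t 5.9 tcp [ 0.4548 -0.0666  0.2175] q [-0.11 -0.13 -0.52  0.82 -0.05 -1.46] F [-0.6 -0.4  0.6] M [ 0.1   0.32 -0.05] w 1.002
shift units [ 0.88  0.46 -0.  ] rot units [0.29 0.03 0.15]
r top centre [273.6 203. ] grip [ 0.4752 -0.0723  0.1204]
l top centre [265.1 383.3] grip [0.5229 0.1116 0.1204]
bar [294.1 298.2]
fast_r_grip [([0.4827, -0.0717, 0.1184], 0.68)]
fast_l_grip []
panel_handle [([0.4762, 0.0293, 0.1081], 0.74)]
```

View pics/w1.png

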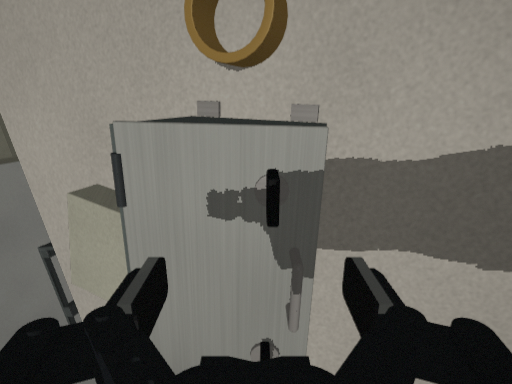

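```bash
python3 - <<'E'
from h import *
import cv2
s=get_state()
yb=RB.apply([0,1,0])
for h in(.038,.005):
    for e in(-.021,.021): print(h,e,wproject(fastpt('r',h)+e*yb,s))
for e in(-.032,.032): print('bar',e,wproject(w(hin-.165*UX+.036*NZ)+e*yb,s))
im=cv2.imread('pics/w1.png'); cv2.imwrite('pics/w1z.png',cv2.resize(im[150:360,200:360],None,fx=3.5,fy=2.8,interpolation=cv2.INTER_CUBIC))
E
```

```text
0.038 -0.021 [278.2 177.3]
0.038 0.021 [276. 227.]
0.005 -0.021 [275.9 167.7]
0.005 0.021 [274.1 212.4]
bar -0.032 [300.  267.4]
bar 0.032 [295.7 326.3]
```

View pics/w1z.png

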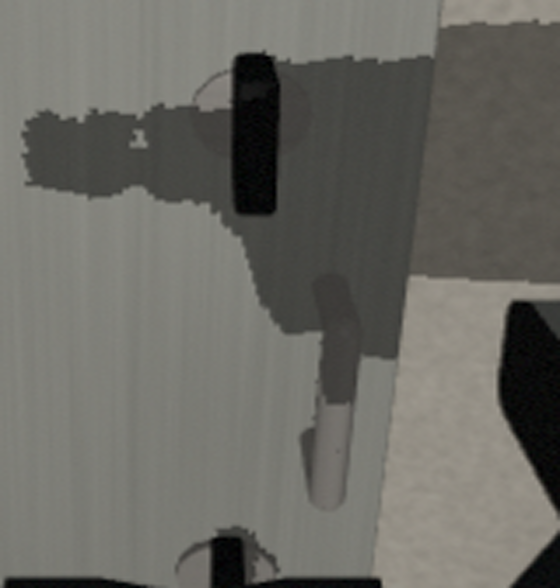

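carry_out:
  grip: 0.5
  targets:
    - {"x":0.44,"y":0.23,"z":0,"rx":0.15,"ry":0,"rz":0.08}
    - {"x":0.44,"y":0.23,"z":0,"rx":0.15,"ry":0,"rz":0.08}
    - {"x":0,"y":0,"z":0,"rx":0,"ry":0,"rz":0}

```text
t: 6.35
tcp_pos: [0.4571, -0.0669, 0.1901]
tool_rot: [-1.185, 1.096, 0.748]
ft_force: [-0.9, 1.0, -0.6]
width: 0.605
```

```bash
python3 - <<'E'
from h import *
togo(fastpt('r',.012),tori())
E
```

```text
t 6.35 tcp [ 0.4571 -0.0669  0.1901] q [-0.11 -0.09 -0.56  0.76 -0.05 -1.42] F [-0.9  1.  -0.6] M [ 0.06  0.35 -0.02] w 0.605
shift units [ 2.93  0.19 -0.03] rot units [-0.18  0.01 -0.04]
```

carry_out:
  targets:
    - {"x":0.3,"y":0.19,"z":0,"rx":-0.15,"ry":0,"rz":0}
    - {"x":0.6,"y":0,"z":0,"rx":0,"ry":0,"rz":0}
    - {"x":0.6,"y":0,"z":0,"rx":0,"ry":0,"rz":0}
    - {"x":0,"y":0,"z":0,"rx":0,"ry":0,"rz":0}

```text
t: 6.68
tcp_pos: [0.4712, -0.0702, 0.147]
tool_rot: [-1.193, 1.095, 0.753]
ft_force: [-1.0, 0.5, -0.0]
width: 0.504
```

```bash
python3 - <<'E'
from h import *
togo(fastpt('r',.012),tori())
E
```

```text
t 6.68 tcp [ 0.4712 -0.0702  0.147 ] q [-0.12 -0.03 -0.62  0.63 -0.05 -1.44] F [-1.   0.5 -0. ] M [0.1  0.36 0.05] w 0.504
shift units [ 1.42  0.16 -0.03] rot units [-0.07  0.01 -0.05]
```

carry_out:
  targets:
    - {"x":0.5,"y":0.12,"z":0,"rx":-0.07,"ry":0,"rz":-0.05}
    - {"x":0.5,"y":0.05,"z":0,"rx":0,"ry":0,"rz":0}
    - {"x":0.4,"y":0.02,"z":0,"rx":0,"ry":0,"rz":0}
    - {"x":0,"y":0,"z":0,"rx":0,"ry":0,"rz":0}

```text
t: 7.02
tcp_pos: [0.484, -0.0733, 0.108]
tool_rot: [-1.198, 1.091, 0.751]
ft_force: [-0.5, 0.5, -0.3]
width: 0.499
```

```bash
python3 - <<'E'
from h import *
togo(fastpt('r',.012),tori())
snap('wrist','w2')
E
```

```text
t 7.02 tcp [ 0.484  -0.0733  0.108 ] q [-0.12  0.04 -0.68  0.51 -0.05 -1.44] F [-0.5  0.5 -0.3] M [ 0.09  0.33 -0.01] w 0.499
shift units [ 0.05  0.13 -0.04] rot units [-0.04 -0.    0.01]
```

View pics/w2.png

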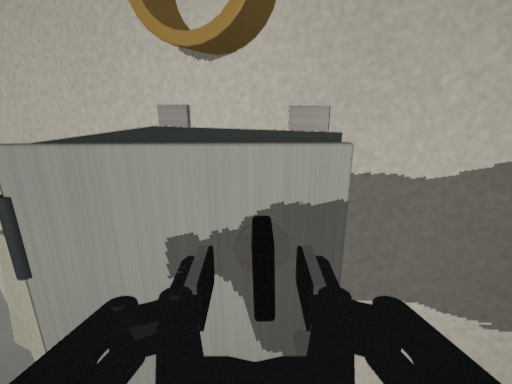

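carry_out:
  grip: 0
  squeeze: 40
  targets:
    - {"x":0.02,"y":0.13,"z":-0.03,"rx":0,"ry":0,"rz":0}
    - {"x":0,"y":0,"z":0,"rx":0,"ry":0,"rz":0}
    - {"x":0,"y":0,"z":0,"rx":0,"ry":0,"rz":0}
    - {"x":0,"y":0,"z":0,"rx":0,"ry":0,"rz":0}
    - {"x":0,"y":0,"z":0,"rx":0,"ry":0,"rz":0}
    - {"x":0,"y":0,"z":0,"rx":0,"ry":0,"rz":0}

```text
t: 7.57
tcp_pos: [0.4792, -0.0727, 0.1097]
tool_rot: [-1.197, 1.091, 0.752]
ft_force: [3.3, -0.6, -8.8]
width: 0.11
```

```bash
python3 - <<'E'
from h import *
togo(fastpt('r',.012),tori())
E
```

```text
t 7.57 tcp [ 0.4792 -0.0727  0.1097] q [-0.12  0.03 -0.68  0.52 -0.04 -1.44] F [ 3.3 -0.6 -8.8] M [0.08 0.27 0.07] w 0.11
shift units [ 0.15  0.   -0.02] rot units [-0.04  0.01 -0.01]
```

```bash
cat >> h.py <<'E'
def ang(side,h=.012):
    s=get_state(); r=R.from_rotvec(s['tool_rot']); d=(RB.inv()*r*R.from_matrix(np.c_[-NZ,-UX,[0,1,0]]).inv()).as_rotvec()
    n=RB.apply(NZ)
    # moment about tcp-axis
    print('t %.2f'%s['t'],'ang about NZ %.3f'%(d@NZ),'other',np.round(d-(d@NZ)*NZ,3),'M.n %.3f'%(np.array(s['wrist_torque'])@n),'F',np.round(s['ft_force'],1),'q6 %.2f'%s['qpos'][5],'w %.3f'%s['width'])
    e=RB.inv().apply(np.array(s['tcp_pos'])-fastpt(side,h)); print('tcp err mm: upslope %.1f lat %.1f out %.1f'%(e@UX*1e3,e[1]*1e3,e@NZ*1e3)); 
E
python3 -c "
from h import *
ang('r')"
```

```text
t 7.57 ang about NZ -0.004 other [0.001 0.001 0.   ] M.n 0.059 F [ 3.3 -0.6 -8.8] q6 -1.44 w 0.110
tcp err mm: upslope 0.1 lat 0.6 out 4.6
```

carry_out:
  targets:
    - {"x":0,"y":0,"z":0,"rx":1,"ry":0,"rz":0}
    - {"x":0,"y":0,"z":0,"rx":1,"ry":0,"rz":0}
    - {"x":0,"y":0,"z":0,"rx":1,"ry":0,"rz":0}

```text
t: 7.82
tcp_pos: [0.4792, -0.0727, 0.1098]
tool_rot: [-0.968, 1.152, 0.585]
ft_force: [3.3, -0.7, -7.8]
width: 0.105
```

```bash
python3 -c "
from h import *
ang('r')"
```

```text
t 7.82 ang about NZ -0.272 other [0.001 0.001 0.   ] M.n 0.137 F [ 3.3 -0.7 -7.8] q6 -1.18 w 0.105
tcp err mm: upslope 0.1 lat 0.6 out 4.7
```

carry_out:
  targets:
    - {"x":0,"y":0,"z":0,"rx":0.8,"ry":0,"rz":0}
    - {"x":0,"y":0,"z":0,"rx":0.8,"ry":0,"rz":0}
    - {"x":0,"y":0,"z":0,"rx":0.6,"ry":0,"rz":0}

```text
t: 8.07
tcp_pos: [0.4792, -0.0727, 0.1098]
tool_rot: [-0.793, 1.188, 0.457]
ft_force: [2.8, -1.2, -7.0]
width: 0.108
```

```bash
python3 -c "
from h import *
ang('r')
snap('wrist','w3')"
```

```text
t 8.07 ang about NZ -0.477 other [0.    0.001 0.   ] M.n 0.066 F [ 2.8 -1.2 -7. ] q6 -0.97 w 0.108
tcp err mm: upslope 0.1 lat 0.6 out 4.7
```

View pics/w3.png

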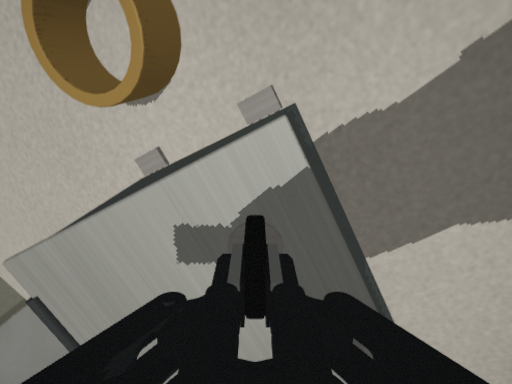

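carry_out:
  targets:
    - {"x":0,"y":0,"z":0,"rx":1,"ry":0,"rz":0}
    - {"x":0,"y":0,"z":0,"rx":1,"ry":0,"rz":0}
    - {"x":0,"y":0,"z":0,"rx":1,"ry":0,"rz":0}
    - {"x":0,"y":0,"z":0,"rx":1,"ry":0,"rz":0}

```text
t: 8.45
tcp_pos: [0.4791, -0.0726, 0.1097]
tool_rot: [-0.484, 1.226, 0.234]
ft_force: [3.5, -0.4, -7.0]
width: 0.107
```

```bash
python3 -c "
from h import *
ang('r')"
```

```text
t 8.45 ang about NZ -0.835 other [-0.     0.002 -0.   ] M.n 0.086 F [ 3.5 -0.4 -7. ] q6 -0.61 w 0.107
tcp err mm: upslope -0.0 lat 0.6 out 4.7
```

carry_out:
  targets:
    - {"x":0,"y":0,"z":0,"rx":1,"ry":0,"rz":0}
    - {"x":0,"y":0,"z":0,"rx":1,"ry":0,"rz":0}
    - {"x":0,"y":0,"z":0,"rx":1,"ry":0,"rz":0}
    - {"x":0,"y":0,"z":0,"rx":1,"ry":0,"rz":0}
    - {"x":0,"y":0,"z":0,"rx":1,"ry":0,"rz":0}
    - {"x":0,"y":0,"z":0,"rx":1,"ry":0,"rz":0}

```text
t: 8.95
tcp_pos: [0.479, -0.0726, 0.1097]
tool_rot: [-0.014, 1.231, -0.101]
ft_force: [2.6, -0.3, -7.2]
width: 0.105
```

```bash
python3 -c "
from h import *
ang('r')"
```

```text
t 8.95 ang about NZ -1.376 other [-0.001  0.003 -0.   ] M.n 0.118 F [ 2.6 -0.3 -7.2] q6 -0.07 w 0.105
tcp err mm: upslope -0.1 lat 0.7 out 4.7
```

carry_out:
  targets:
    - {"x":0,"y":0,"z":0,"rx":1,"ry":0,"rz":0}
    - {"x":0,"y":0,"z":0,"rx":1,"ry":0,"rz":0}
    - {"x":0,"y":0,"z":0,"rx":0.6,"ry":0,"rz":0}
    - {"x":0,"y":0,"z":0,"rx":0.3,"ry":0,"rz":0}

```text
t: 9.28
tcp_pos: [0.479, -0.0725, 0.1098]
tool_rot: [0.214, 1.21, -0.262]
ft_force: [2.3, -0.4, -5.6]
width: 0.108
```

```bash
python3 -c "
from h import *
ang('r')"
```

```text
t 9.28 ang about NZ -1.638 other [-0.002  0.003 -0.001] M.n 1.057 F [ 2.3 -0.4 -5.6] q6 0.19 w 0.108
tcp err mm: upslope -0.1 lat 0.8 out 4.8
```

carry_out:
  grip: 0.4
  targets:
    - {"x":0,"y":0,"z":0,"rx":-0.5,"ry":0,"rz":0}
    - {"x":0,"y":0,"z":0,"rx":0,"ry":0,"rz":0}
    - {"x":0,"y":0,"z":0,"rx":0,"ry":0,"rz":0}
    - {"x":-0.3,"y":0,"z":0,"rx":0,"ry":0,"rz":0}
    - {"x":-0.8,"y":0,"z":0,"rx":0,"ry":0,"rz":0}
    - {"x":-1,"y":0,"z":0,"rx":0,"ry":0,"rz":0}
    - {"x":-0.6,"y":0,"z":0,"rx":0,"ry":0,"rz":0}

```text
t: 9.87
tcp_pos: [0.4511, -0.0657, 0.1871]
tool_rot: [0.175, 1.218, -0.235]
ft_force: [1.0, -0.2, -0.3]
width: 0.399
```

```bash
python3 - <<'E'
from h import *
ang('r')
togo(fastpt('l',.1),tori())
snap('wrist','w4');snap('top','top4')
im=cv2.imread('pics/top4.png'); cv2.imwrite('pics/top4z.png',cv2.resize(im[160:270,180:380],None,fx=4,fy=4,interpolation=cv2.INTER_CUBIC))
E
```

```text
t 9.87 ang about NZ -1.593 other [-0.005  0.004 -0.002] M.n -0.038 F [ 1.  -0.2 -0.3] q6 0.16 w 0.399
tcp err mm: upslope -0.6 lat 0.4 out 87.2
t 9.87 tcp [ 0.4511 -0.0657  0.1871] q [-0.11 -0.1  -0.57  0.76 -0.05  0.16] F [ 1.  -0.2 -0.3] M [ 0.04  0.2  -0.05] w 0.399
shift units [-0.03  6.32 -0.12] rot units [-18.25  -0.06  -0.05]
```

View pics/w4.png

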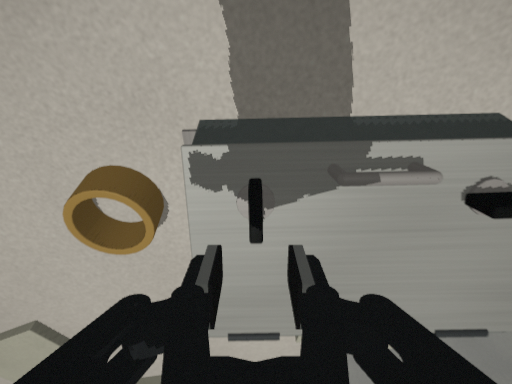

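carry_out:
  targets:
    - {"x":0,"y":0.9,"z":-0.02,"rx":0,"ry":0,"rz":0}
    - {"x":0,"y":0.9,"z":-0.02,"rx":0,"ry":0,"rz":0}
    - {"x":0,"y":0.9,"z":-0.02,"rx":0,"ry":0,"rz":0}
    - {"x":0,"y":0.9,"z":-0.02,"rx":0,"ry":0,"rz":0}
    - {"x":0,"y":0.9,"z":-0.02,"rx":0,"ry":0,"rz":0}
    - {"x":0,"y":0.9,"z":-0.02,"rx":0,"ry":0,"rz":0}
    - {"x":0,"y":0.9,"z":0,"rx":0,"ry":0,"rz":0}
    - {"x":0,"y":0,"z":0,"rx":-1,"ry":0,"rz":0}
    - {"x":0,"y":0,"z":0,"rx":-1,"ry":0,"rz":0}
    - {"x":0,"y":0,"z":0,"rx":-1,"ry":0,"rz":0}
    - {"x":0,"y":0,"z":0,"rx":-1,"ry":0,"rz":0}
    - {"x":0,"y":0,"z":0,"rx":-1,"ry":0,"rz":0}

```text
t: 10.97
tcp_pos: [0.5054, 0.1263, 0.1837]
tool_rot: [-0.215, 1.233, 0.037]
ft_force: [0.4, -0.4, -0.3]
width: 0.399
```

carry_out:
  targets:
    - {"x":0,"y":0,"z":0,"rx":-1,"ry":0,"rz":0}
    - {"x":0,"y":0,"z":0,"rx":-1,"ry":0,"rz":0}
    - {"x":0,"y":0,"z":0,"rx":-1,"ry":0,"rz":0}
    - {"x":0,"y":0,"z":0,"rx":-1,"ry":0,"rz":0}
    - {"x":0,"y":0,"z":0,"rx":-1,"ry":0,"rz":0}
    - {"x":0,"y":0,"z":0,"rx":-1,"ry":0,"rz":0}
    - {"x":0,"y":0,"z":0,"rx":-1,"ry":0,"rz":0}
    - {"x":0,"y":0,"z":0,"rx":-1,"ry":0,"rz":0}
    - {"x":0,"y":0,"z":0,"rx":-1,"ry":0,"rz":0}
    - {"x":0,"y":0,"z":0,"rx":-1,"ry":0,"rz":0}
    - {"x":0,"y":0,"z":0,"rx":-1,"ry":0,"rz":0}

```text
t: 11.88
tcp_pos: [0.5054, 0.1262, 0.1746]
tool_rot: [-1.084, 1.13, 0.667]
ft_force: [0.1, 0.4, -0.2]
width: 0.402
```

```bash
python3 - <<'E'
from h import *
togo(fastpt('l',.1),tori())
E
```

```text
t 11.88 tcp [0.5054 0.1262 0.1746] q [ 0.36  0.06 -0.44  0.78 -0.2  -0.84] F [ 0.1  0.4 -0.2] M [ 0.07  0.28 -0.09] w 0.402
shift units [-0.46 -0.07 -0.32] rot units [-1.58 -0.05 -0.03]
```

carry_out:
  grip: 0.5
  targets:
    - {"x":0,"y":-0.05,"z":-0.2,"rx":-0.8,"ry":-0.03,"rz":0}
    - {"x":0,"y":0,"z":-0.13,"rx":-0.75,"ry":0,"rz":0}
    - {"x":0,"y":0,"z":0,"rx":0,"ry":0,"rz":0}

```text
t: 12.13
tcp_pos: [0.5032, 0.1162, 0.1724]
tool_rot: [-1.207, 1.093, 0.762]
ft_force: [-0.1, -0.1, -0.3]
width: 0.503
```

```bash
python3 - <<'E'
from h import *
togo(fastpt('l',.014),tori())
s=get_state(); snap('wrist','w5')
yb=RB.apply([0,1,0])
for h in(.038,.005):
    for e in(-.021,.021): print(h,e,wproject(fastpt('l',h)+e*yb,s))
E
```

```text
t 12.13 tcp [0.5032 0.1162 0.1724] q [ 0.34  0.05 -0.46  0.77 -0.19 -1.01] F [-0.1 -0.1 -0.3] M [ 0.1   0.29 -0.04] w 0.503
shift units [ 2.33 -0.05  0.02] rot units [ 0.1  -0.03 -0.05]
0.038 -0.021 [253.5 195.4]
0.038 0.021 [253.1 253.6]
0.005 -0.021 [253.5 181.9]
0.005 0.021 [253.1 233.3]
```

View pics/w5.png

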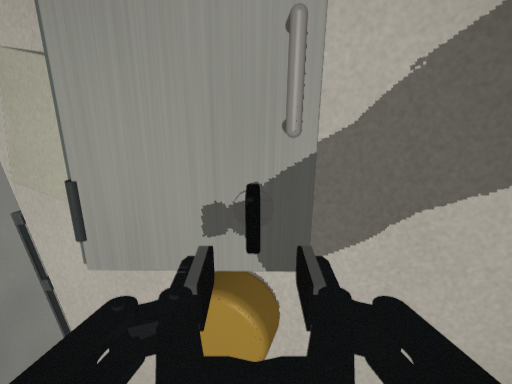

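carry_out:
  targets:
    - {"x":0.7,"y":-0.03,"z":0,"rx":0.08,"ry":-0.03,"rz":-0.05}
    - {"x":0.7,"y":0,"z":0,"rx":0,"ry":0,"rz":0}
    - {"x":0.6,"y":0,"z":0,"rx":0,"ry":0,"rz":0}
    - {"x":0.3,"y":0,"z":0,"rx":0,"ry":0,"rz":0}
    - {"x":0,"y":0,"z":0,"rx":0,"ry":0,"rz":0}

```text
t: 12.6
tcp_pos: [0.5295, 0.1112, 0.1054]
tool_rot: [-1.186, 1.091, 0.742]
ft_force: [-1.4, -0.2, -0.3]
width: 0.497
```

```bash
python3 - <<'E'
from h import *
togo(fastpt('l',.012),tori())
E
```

```text
t 12.6 tcp [0.5295 0.1112 0.1054] q [ 0.31  0.15 -0.54  0.57 -0.18 -1.02] F [-1.4 -0.2 -0.3] M [ 0.09  0.35 -0.03] w 0.497
shift units [-0.01  0.03 -0.04] rot units [-0.2   0.03  0.03]
```

carry_out:
  grip: 0
  targets:
    - {"x":0,"y":0.03,"z":-0.04,"rx":-0.2,"ry":0,"rz":0}
    - {"x":0,"y":0,"z":0,"rx":0,"ry":0,"rz":0}
    - {"x":0,"y":0,"z":0,"rx":0,"ry":0,"rz":0}
    - {"x":0,"y":0,"z":0,"rx":0,"ry":0,"rz":0}
    - {"x":0,"y":0,"z":0,"rx":0,"ry":0,"rz":0}
    - {"x":0,"y":0,"z":0,"rx":0,"ry":0,"rz":0}
    - {"x":0,"y":0,"z":0,"rx":1,"ry":0,"rz":0}
    - {"x":0,"y":0,"z":0,"rx":1,"ry":0,"rz":0}
    - {"x":0,"y":0,"z":0,"rx":1,"ry":0,"rz":0}

```text
t: 13.35
tcp_pos: [0.5281, 0.1105, 0.1051]
tool_rot: [-0.969, 1.15, 0.584]
ft_force: [4.6, -0.6, -8.9]
width: 0.11
```

```bash
python3 - <<'E'
from h import *
ang('l')
E
```

```text
t 13.35 ang about NZ -0.272 other [ 0.002 -0.002  0.001] M.n 0.071 F [ 4.6 -0.6 -8.9] q6 -0.76 w 0.110
tcp err mm: upslope -0.3 lat 0.2 out -0.1
```

carry_out:
  targets:
    - {"x":0,"y":0,"z":0,"rx":0.8,"ry":0,"rz":0}
    - {"x":0,"y":0,"z":0,"rx":0.8,"ry":0,"rz":0}
    - {"x":0,"y":0,"z":0,"rx":0.6,"ry":0,"rz":0}

```text
t: 13.6
tcp_pos: [0.528, 0.1106, 0.1051]
tool_rot: [-0.793, 1.184, 0.456]
ft_force: [5.6, -0.0, -8.7]
width: 0.107
```

```bash
python3 - <<'E'
from h import *
ang('l')
E
```

```text
t 13.60 ang about NZ -0.477 other [ 0.002 -0.001  0.001] M.n 0.097 F [ 5.6 -0.  -8.7] q6 -0.56 w 0.107
tcp err mm: upslope -0.4 lat 0.3 out -0.1
```

carry_out:
  targets:
    - {"x":0,"y":0,"z":0,"rx":1,"ry":0,"rz":0}
    - {"x":0,"y":0,"z":0,"rx":1,"ry":0,"rz":0}

```text
t: 13.77
tcp_pos: [0.5279, 0.1107, 0.1051]
tool_rot: [-0.636, 1.207, 0.343]
ft_force: [4.6, -1.3, -8.2]
width: 0.108
```

```bash
python3 - <<'E'
from h import *
ang('l')
snap('wrist','w6')
E
```

```text
t 13.77 ang about NZ -0.659 other [ 0.002 -0.001  0.001] M.n 0.062 F [ 4.6 -1.3 -8.2] q6 -0.38 w 0.108
tcp err mm: upslope -0.5 lat 0.3 out -0.1
```

View pics/w6.png

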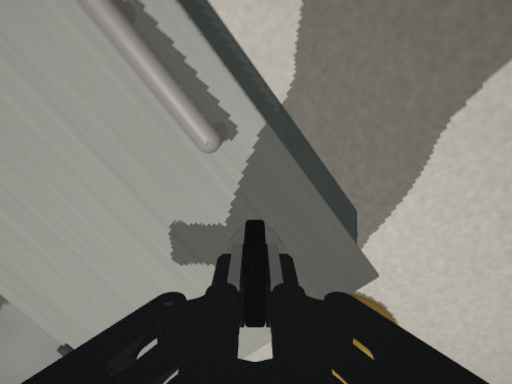

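carry_out:
  targets:
    - {"x":0,"y":0,"z":0,"rx":1,"ry":0,"rz":0}
    - {"x":0,"y":0,"z":0,"rx":1,"ry":0,"rz":0}
    - {"x":0,"y":0,"z":0,"rx":1,"ry":0,"rz":0}
    - {"x":0,"y":0,"z":0,"rx":1,"ry":0,"rz":0}
    - {"x":0,"y":0,"z":0,"rx":1,"ry":0,"rz":0}
    - {"x":0,"y":0,"z":0,"rx":1,"ry":0,"rz":0}
    - {"x":0,"y":0,"z":0,"rx":1,"ry":0,"rz":0}
    - {"x":0,"y":0,"z":0,"rx":1,"ry":0,"rz":0}

```text
t: 14.48
tcp_pos: [0.5278, 0.1111, 0.105]
tool_rot: [-0.012, 1.226, -0.101]
ft_force: [6.1, -0.5, -9.1]
width: 0.108
```

```bash
python3 - <<'E'
from h import *
ang('l')
E
```

```text
t 14.48 ang about NZ -1.378 other [0.003 0.001 0.001] M.n 0.066 F [ 6.1 -0.5 -9.1] q6 0.34 w 0.108
tcp err mm: upslope -0.8 lat 0.7 out -0.1
```

carry_out:
  targets:
    - {"x":0,"y":0,"z":0,"rx":1,"ry":0,"rz":0}
    - {"x":0,"y":0,"z":0,"rx":1,"ry":0,"rz":0}
    - {"x":0,"y":0,"z":0,"rx":0.6,"ry":0,"rz":0}
    - {"x":0,"y":0,"z":0,"rx":0.3,"ry":0,"rz":0}

```text
t: 14.82
tcp_pos: [0.5278, 0.1112, 0.105]
tool_rot: [0.214, 1.205, -0.26]
ft_force: [5.0, -0.9, -8.1]
width: 0.105
```

```bash
python3 - <<'E'
from h import *
ang('l')
E
```

```text
t 14.82 ang about NZ -1.638 other [0.003 0.001 0.001] M.n 1.093 F [ 5.  -0.9 -8.1] q6 0.60 w 0.105
tcp err mm: upslope -0.7 lat 0.8 out -0.1
```

carry_out:
  grip: 0.4
  targets:
    - {"x":0,"y":0,"z":0,"rx":-0.5,"ry":0,"rz":0}
    - {"x":0,"y":0,"z":0,"rx":0,"ry":0,"rz":0}
    - {"x":0,"y":0,"z":0,"rx":0,"ry":0,"rz":0}
    - {"x":-0.3,"y":0,"z":0,"rx":0,"ry":0,"rz":0}
    - {"x":-0.8,"y":0,"z":0,"rx":0,"ry":0,"rz":0}
    - {"x":-1,"y":0,"z":0,"rx":0,"ry":0,"rz":0}
    - {"x":-0.5,"y":0,"z":0,"rx":0,"ry":0,"rz":0}
    - {"x":0,"y":0,"z":0,"rx":0,"ry":0,"rz":0}

```text
t: 15.48
tcp_pos: [0.4999, 0.1184, 0.1852]
tool_rot: [0.175, 1.208, -0.23]
ft_force: [0.3, 0.3, -0.5]
width: 0.397
```

```bash
cat >> h.py <<'E'
def barpt(th=0,off=0): # handle bar centre world at panel opening th
    v=hin+R.from_rotvec([0,th,0]).apply(-.165*UX+.036*NZ); return w(v)
E
python3 - <<'E'
from h import *
ang('l')
s=get_state(); snap('wrist','w7');snap('top','top7')
im=cv2.imread('pics/top7.png'); cv2.imwrite('pics/top7z.png',cv2.resize(im[160:270,180:380],None,fx=4,fy=4,interpolation=cv2.INTER_CUBIC))
print(barpt(), barpt(1.2),wproject(barpt(),s))
n=RB.apply(NZ)
togo(barpt()+.06*n,tori())
E
```

```text
t 15.48 ang about NZ -1.591 other [0.005 0.001 0.002] M.n 0.015 F [ 0.3  0.3 -0.5] q6 0.59 w 0.397
tcp err mm: upslope -0.3 lat 0.7 out 85.1
[0.47713687 0.02536251 0.11423928] [0.55988578 0.00388914 0.28472066] [118.4 184.5]
t 15.58 tcp [0.4998 0.1181 0.1827] q [ 0.35  0.04 -0.45  0.79 -0.19  0.59] F [ 0.6 -0.  -0.1] M [ 0.05  0.28 -0.03] w 0.4
shift units [ 0.15 -3.2  -0.68] rot units [-18.23   0.04  -0.02]
```

View pics/w7.png

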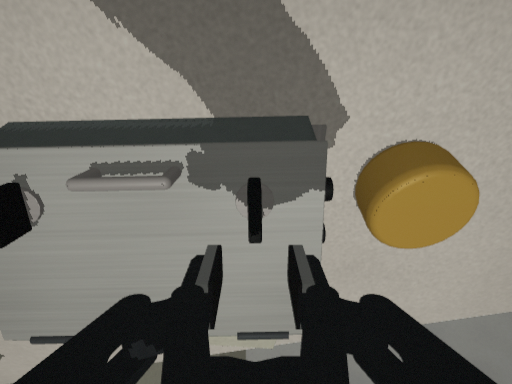

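View pics/top7z.png

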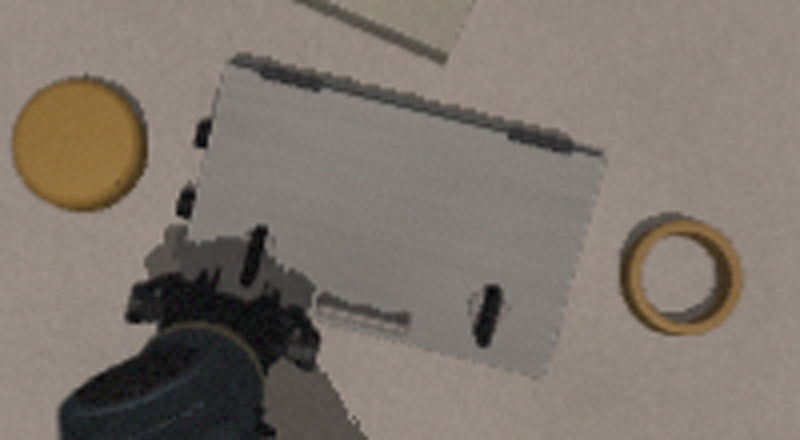

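carry_out:
  targets:
    - {"x":0,"y":-0.8,"z":-0.17,"rx":0,"ry":0,"rz":0}
    - {"x":0,"y":-0.8,"z":-0.17,"rx":0,"ry":0,"rz":0}
    - {"x":0,"y":-0.8,"z":-0.17,"rx":0,"ry":0,"rz":0}
    - {"x":0,"y":-0.8,"z":-0.17,"rx":0,"ry":0,"rz":0}
    - {"x":0,"y":0,"z":0,"rx":-1,"ry":0,"rz":0}
    - {"x":0,"y":0,"z":0,"rx":-1,"ry":0,"rz":0}
    - {"x":0,"y":0,"z":0,"rx":-1,"ry":0,"rz":0}
    - {"x":0,"y":0,"z":0,"rx":-1,"ry":0,"rz":0}
    - {"x":0,"y":0,"z":0,"rx":-1,"ry":0,"rz":0}
    - {"x":0,"y":0,"z":0,"rx":-1,"ry":0,"rz":0}
    - {"x":0,"y":0,"z":0,"rx":-1,"ry":0,"rz":0}
    - {"x":0,"y":0,"z":0,"rx":-1,"ry":0,"rz":0}

```text
t: 16.58
tcp_pos: [0.4484, 0.0247, 0.1607]
tool_rot: [-0.458, 1.242, 0.217]
ft_force: [-0.2, -0.3, -0.5]
width: 0.401
```

carry_out:
  targets:
    - {"x":0,"y":0,"z":0,"rx":-1,"ry":0,"rz":0}
    - {"x":0,"y":0,"z":0,"rx":-1,"ry":0,"rz":0}
    - {"x":0,"y":0,"z":0,"rx":-1,"ry":0,"rz":0}
    - {"x":0,"y":0,"z":0,"rx":-1,"ry":0,"rz":0}
    - {"x":0,"y":0,"z":0,"rx":-1,"ry":0,"rz":0}
    - {"x":0,"y":0,"z":0,"rx":-1,"ry":0,"rz":0}
    - {"x":0,"y":0,"z":0,"rx":-1,"ry":0,"rz":0}
    - {"x":0,"y":0,"z":0,"rx":-1,"ry":0,"rz":0}
    - {"x":0,"y":0,"z":0,"rx":-1,"ry":0,"rz":0}

```text
t: 17.33
tcp_pos: [0.4437, 0.0226, 0.149]
tool_rot: [-1.161, 1.129, 0.748]
ft_force: [0.5, 0.3, 0.0]
width: 0.394
```

```bash

python3 - <<'E'
from h import *
n=RB.apply(NZ)
togo(barpt()+.06*n,tori())
E
```

```text
t 17.33 tcp [0.4437 0.0226 0.149 ] q [ 0.14 -0.06 -0.63  0.71 -0.13 -1.16] F [0.5 0.3 0. ] M [ 0.11  0.27 -0.05] w 0.394
shift units [-0.57 -0.56  0.38] rot units [-0.42 -0.13 -0.34]
```

carry_out:
  targets:
    - {"x":-0.2,"y":-0.28,"z":0.19,"rx":-0.2,"ry":-0.06,"rz":-0.17}
    - {"x":-0.2,"y":-0.28,"z":0.19,"rx":-0.2,"ry":-0.06,"rz":-0.17}
    - {"x":0,"y":0,"z":0,"rx":0,"ry":0,"rz":0}

```text
t: 17.58
tcp_pos: [0.4587, 0.0302, 0.1644]
tool_rot: [-1.201, 1.093, 0.754]
ft_force: [-0.1, -0.2, 0.4]
width: 0.399
```

```bash

python3 - <<'E'
from h import *
n=RB.apply(NZ)
s=get_state()
togo(barpt()-.018*n,tori())
snap('wrist','w8'); yb=RB.apply([0,1,0])
for e in(-.032,.032): print(wproject(barpt()+e*yb,s))
E
```

```text
t 17.58 tcp [0.4587 0.0302 0.1644] q [ 0.16 -0.06 -0.6   0.71 -0.14 -1.18] F [-0.1 -0.2  0.4] M [ 0.1   0.3  -0.02] w 0.399
shift units [ 2.39 -0.03  0.  ] rot units [ 0.   -0.02 -0.02]
[254.2 174.9]
[254.3 261.1]
```

View pics/w8.png

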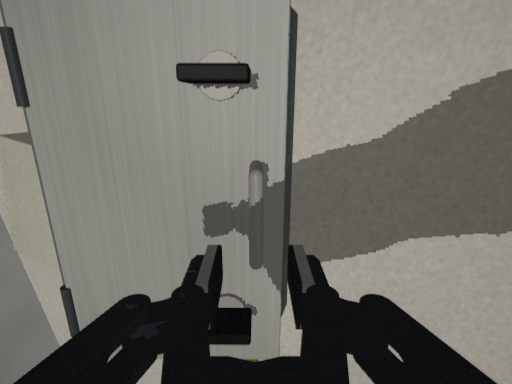

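carry_out:
  grip: 0.4
  squeeze: 30
  targets:
    - {"x":0.6,"y":-0.03,"z":0,"rx":0,"ry":0,"rz":0}
    - {"x":0.7,"y":0,"z":0,"rx":0,"ry":0,"rz":0}
    - {"x":0.6,"y":0,"z":0,"rx":0,"ry":0,"rz":0}
    - {"x":0.4,"y":0,"z":0,"rx":0,"ry":0,"rz":0}
    - {"x":0,"y":0,"z":0,"rx":0,"ry":0,"rz":0}

```text
t: 18.05
tcp_pos: [0.4841, 0.0245, 0.0987]
tool_rot: [-1.193, 1.092, 0.747]
ft_force: [-1.2, -1.1, -0.3]
width: 0.397
```

```bash

python3 - <<'E'
from h import *
n=RB.apply(NZ)
togo(barpt()-.018*n,tori())
E
```

```text
t 18.05 tcp [0.4841 0.0245 0.0987] q [ 0.13  0.05 -0.69  0.5  -0.13 -1.2 ] F [-1.2 -1.1 -0.3] M [ 0.13  0.36 -0.04] w 0.397
shift units [ 0.03  0.04 -0.03] rot units [-0.11  0.    0.02]
```

Close on the bar.

carry_out:
  grip: 0
  targets:
    - {"x":0.02,"y":0.04,"z":0,"rx":-0.1,"ry":0,"rz":0}
    - {"x":0,"y":0,"z":0,"rx":0,"ry":0,"rz":0}
    - {"x":0,"y":0,"z":0,"rx":0,"ry":0,"rz":0}
    - {"x":0,"y":0,"z":0,"rx":0,"ry":0,"rz":0}
    - {"x":0,"y":0,"z":0,"rx":0,"ry":0,"rz":0}

```text
t: 18.47
tcp_pos: [0.4818, 0.025, 0.0979]
tool_rot: [-1.199, 1.092, 0.753]
ft_force: [2.3, -1.4, -7.1]
width: 0.103
```

```bash
cat >> h.py <<'E'
def swing(n,dth,k=0.4):
    s=get_state(); r=R.from_rotvec(s['tool_rot']); g=np.array(s['tcp_pos'])-.019*r.apply([1,0,0])
    v=RB.inv().apply(g-[P['x'],P['y'],0])-hin
    v0=-.165*UX+.036*NZ
    th=np.arctan2(v[2],-v[0])-np.arctan2(v0[2],-v0[0])
    pitch=(RB.inv()*r*R.from_matrix(np.c_[-NZ,-UX,[0,1,0]]).inv()).as_rotvec()
    print('t %.2f theta %.3f radius %.1f (169) lat %.1f mm'%(s['t'],th,np.hypot(v[0],v[2])*1e3,v[1]*1e3),'rot off',pitch.round(3),'F box',RB.inv().apply(s['ft_force']).round(1),'w %.3f'%s['width'],'q',np.round(s['qpos'],2))
    T=np.array(s['tcp_pos']); rr=r
    for i in range(1,n+1):
        t2=th+dth*i; r2=RB*R.from_rotvec([0,k*t2,0])*R.from_matrix(np.c_[-NZ,-UX,[0,1,0]])
        p2=barpt(t2)+.019*r2.apply([1,0,0])
        dt=rr.inv().apply(p2-T)/.03; dr=(rr.inv()*r2).as_rotvec()/np.radians(5)
        print(i,dt.round(2),dr.round(2)); T,rr=p2,r2
E
python3 - <<'E'
from h import *
swing(6,.04)
E
```

```text
t 18.47 theta 0.011 radius 170.6 (169) lat 0.8 mm rot off [ 0.     0.001 -0.003] F box [ 2.5 -0.8 -7.1] w 0.103 q [ 0.13  0.05 -0.69  0.5  -0.13 -1.2 ]
1 [-0.21 -0.1  -0.03] [-0.03 -0.01  0.22]
2 [-0.22 -0.05 -0.  ] [-0.    0.    0.18]
3 [-0.22 -0.05 -0.  ] [0.   0.   0.18]
4 [-0.21 -0.06  0.  ] [0.   0.   0.18]
5 [-0.21 -0.06  0.  ] [-0.   -0.    0.18]
6 [-0.21 -0.07  0.  ] [-0.    0.    0.18]
```

carry_out:
  targets:
    - {"x":-0.22,"y":-0.05,"z":0,"rx":0,"ry":0,"rz":0.18}
    - {"x":-0.22,"y":-0.05,"z":0,"rx":0,"ry":0,"rz":0.18}
    - {"x":-0.22,"y":-0.05,"z":0,"rx":0,"ry":0,"rz":0.18}
    - {"x":-0.22,"y":-0.06,"z":0,"rx":0,"ry":0,"rz":0.18}

```text
t: 18.8
tcp_pos: [0.4795, 0.0255, 0.1263]
tool_rot: [-1.168, 1.134, 0.8]
ft_force: [4.4, -0.7, -8.9]
width: 0.103
```

```bash
python3 - <<'E'
from h import *
swing(8,.05)
snap('wrist','w9')
E
```

```text
t 18.80 theta 0.179 radius 170.6 (169) lat 0.8 mm rot off [ 0.     0.063 -0.003] F box [ 4.4  0.4 -8.9] w 0.103 q [ 0.12  0.05 -0.58  0.68 -0.1  -1.21]
1 [-0.25 -0.13 -0.03] [-0.03 -0.01  0.33]
2 [-0.26 -0.09 -0.  ] [0.   0.   0.23]
3 [-0.26 -0.1  -0.  ] [ 0.   -0.    0.23]
4 [-0.26 -0.11  0.  ] [-0.    0.    0.23]
5 [-0.25 -0.11 -0.  ] [0.   0.   0.23]
6 [-0.25 -0.12 -0.  ] [-0.    0.    0.23]
7 [-0.24 -0.13  0.  ] [ 0.   -0.    0.23]
8 [-0.24 -0.14  0.  ] [-0.    0.    0.23]
```

View pics/w9.png

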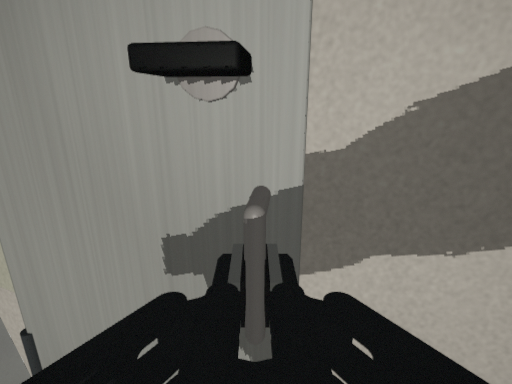

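carry_out:
  targets:
    - {"x":-0.26,"y":-0.09,"z":0,"rx":0,"ry":0,"rz":0.3}
    - {"x":-0.26,"y":-0.1,"z":0,"rx":0,"ry":0,"rz":0.23}
    - {"x":-0.26,"y":-0.1,"z":0,"rx":0,"ry":0,"rz":0.23}
    - {"x":-0.26,"y":-0.11,"z":0,"rx":0,"ry":0,"rz":0.23}
    - {"x":-0.25,"y":-0.12,"z":0,"rx":0,"ry":0,"rz":0.23}
    - {"x":-0.25,"y":-0.13,"z":0,"rx":0,"ry":0,"rz":0.23}

```text
t: 19.35
tcp_pos: [0.4872, 0.0235, 0.1772]
tool_rot: [-1.103, 1.219, 0.899]
ft_force: [3.8, -0.0, -10.2]
width: 0.098
```

```bash
python3 - <<'E'
from h import *
swing(10,.05)
E
```

```text
t 19.35 theta 0.488 radius 170.6 (169) lat 0.7 mm rot off [ 0.001  0.193 -0.003] F box [  3.7   0.9 -10.2] w 0.098 q [ 0.08  0.09 -0.35  0.98 -0.05 -1.24]
1 [-0.21 -0.18 -0.02] [-0.04  0.    0.25]
2 [-0.24 -0.14  0.  ] [ 0.   -0.    0.23]
3 [-0.23 -0.14  0.  ] [-0.    0.    0.23]
4 [-0.23 -0.15  0.  ] [ 0.   -0.    0.23]
5 [-0.22 -0.16 -0.  ] [ 0.   -0.    0.23]
6 [-0.22 -0.16 -0.  ] [0.   0.   0.23]
7 [-0.21 -0.17  0.  ] [ 0.   -0.    0.23]
8 [-0.21 -0.18 -0.  ] [-0.    0.    0.23]
9 [-0.2  -0.18  0.  ] [ 0.   -0.    0.23]
10 [-0.2  -0.19 -0.  ] [-0.    0.    0.23]
```

carry_out:
  targets:
    - {"x":-0.23,"y":-0.15,"z":0,"rx":0,"ry":0,"rz":0.23}
    - {"x":-0.23,"y":-0.15,"z":0,"rx":0,"ry":0,"rz":0.23}
    - {"x":-0.23,"y":-0.15,"z":0,"rx":0,"ry":0,"rz":0.23}
    - {"x":-0.22,"y":-0.16,"z":0,"rx":0,"ry":0,"rz":0.23}
    - {"x":-0.22,"y":-0.17,"z":0,"rx":0,"ry":0,"rz":0.23}
    - {"x":-0.21,"y":-0.17,"z":0,"rx":0,"ry":0,"rz":0.23}
    - {"x":-0.2,"y":-0.18,"z":0,"rx":0,"ry":0,"rz":0.23}

```text
t: 19.93
tcp_pos: [0.5097, 0.0177, 0.2237]
tool_rot: [-1.017, 1.32, 1.021]
ft_force: [-4.1, 2.8, -5.8]
width: 0.101
```

```bash
python3 - <<'E'
from h import *
swing(10,.05)
snap('scene','s10'); snap('wrist','w10')
im=cv2.imread('pics/s10.png'); cv2.imwrite('pics/s10z.png',cv2.resize(im[60:280,130:370],None,fx=2.7,fy=2.7,interpolation=cv2.INTER_CUBIC))
E
```

```text
t 19.93 theta 0.804 radius 170.6 (169) lat 0.8 mm rot off [ 0.001  0.352 -0.002] F box [-4.7  1.6 -5.8] w 0.101 q [ 0.03  0.22 -0.06  1.29  0.   -1.28]
1 [-0.18 -0.23 -0.03] [-0.02  0.01 -0.12]
2 [-0.21 -0.18 -0.  ] [0.   0.   0.23]
3 [-0.2  -0.19  0.  ] [-0.    0.    0.23]
4 [-0.19 -0.19 -0.  ] [ 0.   -0.    0.23]
5 [-0.19 -0.2  -0.  ] [-0.    0.    0.23]
6 [-0.18 -0.2   0.  ] [ 0.   -0.    0.23]
7 [-0.17 -0.21  0.  ] [-0.    0.    0.23]
8 [-0.17 -0.21  0.  ] [ 0.   -0.    0.23]
9 [-0.16 -0.22  0.  ] [-0.    0.    0.23]
10 [-0.15 -0.22  0.  ] [ 0.   -0.    0.23]
```

View pics/s10z.png

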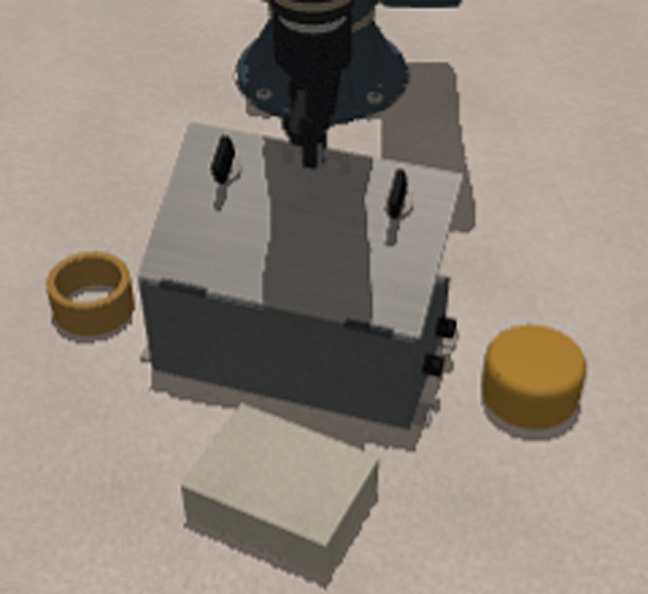

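carry_out:
  targets:
    - {"x":-0.2,"y":-0.2,"z":0,"rx":0,"ry":0,"rz":0.1}
    - {"x":-0.2,"y":-0.19,"z":0,"rx":0,"ry":0,"rz":0.2}
    - {"x":-0.2,"y":-0.19,"z":0,"rx":0,"ry":0,"rz":0.22}
    - {"x":-0.19,"y":-0.19,"z":0,"rx":0,"ry":0,"rz":0.22}
    - {"x":-0.18,"y":-0.2,"z":0,"rx":0,"ry":0,"rz":0.22}
    - {"x":-0.18,"y":-0.2,"z":0,"rx":0,"ry":0,"rz":0.22}

```text
t: 20.53
tcp_pos: [0.5378, 0.0105, 0.2548]
tool_rot: [-0.948, 1.396, 1.113]
ft_force: [-5.5, 2.2, -3.9]
width: 0.097
```

```bash
python3 - <<'E'
from h import *
swing(8,.05)
E
```

```text
t 20.53 theta 1.062 radius 170.9 (169) lat 0.8 mm rot off [ 0.     0.474 -0.   ] F box [-5.8  0.8 -3.9] w 0.097 q [ 0.    0.35  0.2   1.54  0.03 -1.32]
1 [-0.14 -0.27 -0.03] [-0.    0.   -0.33]
2 [-0.17 -0.21 -0.  ] [0.   0.   0.23]
3 [-0.17 -0.21  0.  ] [-0.   -0.    0.23]
4 [-0.16 -0.22  0.  ] [ 0.   -0.    0.23]
5 [-0.15 -0.22 -0.  ] [-0.    0.    0.23]
6 [-0.15 -0.23 -0.  ] [0.   0.   0.23]
7 [-0.14 -0.23  0.  ] [-0.    0.    0.23]
8 [-0.13 -0.24 -0.  ] [0.   0.   0.23]
```

carry_out:
  targets:
    - {"x":-0.17,"y":-0.24,"z":0,"rx":0,"ry":0,"rz":0.1}
    - {"x":-0.18,"y":-0.23,"z":0,"rx":0,"ry":0,"rz":0.15}
    - {"x":-0.17,"y":-0.23,"z":0,"rx":0,"ry":0,"rz":0.15}
    - {"x":-0.17,"y":-0.23,"z":0,"rx":0,"ry":0,"rz":0.18}
    - {"x":-0.16,"y":-0.24,"z":0,"rx":0,"ry":0,"rz":0.18}
    - {"x":-0.16,"y":-0.24,"z":0,"rx":0,"ry":0,"rz":0.18}
    - {"x":-0.15,"y":-0.24,"z":0,"rx":0,"ry":0,"rz":0.18}

```text
t: 21.12
tcp_pos: [0.5824, -0.0011, 0.2813]
tool_rot: [-0.875, 1.47, 1.202]
ft_force: [-5.2, 1.2, -2.9]
width: 0.101
```

```bash
python3 - <<'E'
from h import *
swing(4,.03)
snap('wrist','w11')
E
```

```text
t 21.12 theta 1.384 radius 171.5 (169) lat 0.9 mm rot off [-0.002  0.595  0.   ] F box [-5.4 -0.1 -2.9] w 0.101 q [-0.03  0.53  0.54  1.81  0.05 -1.35]
1 [-0.01 -0.21 -0.03] [ 0.01 -0.03 -0.33]
2 [-0.08 -0.14  0.  ] [ 0.   -0.    0.14]
3 [-0.08 -0.14 -0.  ] [0.   0.   0.14]
4 [-0.07 -0.14  0.  ] [-0.    0.    0.14]
```

View pics/w11.png

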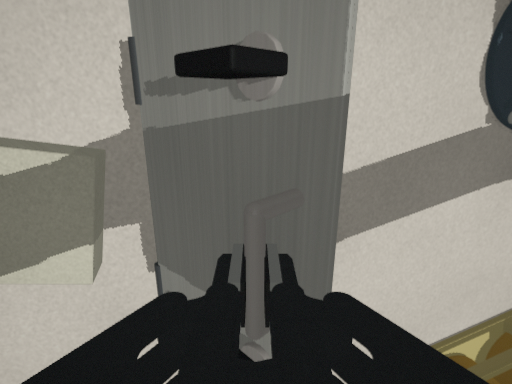

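carry_out:
  grip: 0.17
  targets:
    - {"x":0,"y":0,"z":0,"rx":0,"ry":0,"rz":0}
    - {"x":0,"y":0,"z":0,"rx":0,"ry":0,"rz":0}
    - {"x":0,"y":0,"z":0,"rx":0,"ry":0,"rz":0}

```text
t: 21.42
tcp_pos: [0.5851, -0.0015, 0.2811]
tool_rot: [-0.876, 1.469, 1.2]
ft_force: [-0.1, -0.2, 0.0]
width: 0.169
```

```bash
python3 - <<'E'
from h import *
swing(1,.0)
snap('wrist','w12')
E
```

```text
t 21.42 theta 1.399 radius 170.5 (169) lat 1.2 mm rot off [-0.002  0.592  0.   ] F box [ 0.  -0.2  0. ] w 0.169 q [-0.03  0.54  0.54  1.81  0.05 -1.35]
1 [ 0.05 -0.05 -0.04] [ 0.   -0.02 -0.37]
```

View pics/w12.png

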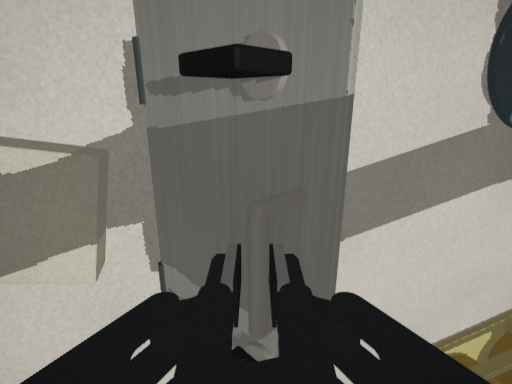

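carry_out:
  targets:
    - {"x":0,"y":0.05,"z":0,"rx":0,"ry":0,"rz":0}
    - {"x":-0.3,"y":0,"z":0,"rx":0,"ry":0,"rz":0}
    - {"x":-0.5,"y":0,"z":0,"rx":0,"ry":0,"rz":0}
    - {"x":-0.8,"y":0,"z":0,"rx":0,"ry":0,"rz":0}
    - {"x":-0.8,"y":0,"z":0,"rx":0,"ry":0,"rz":0}
    - {"x":-0.8,"y":0,"z":0,"rx":0,"ry":0,"rz":0}

```text
t: 21.97
tcp_pos: [0.6027, -0.0061, 0.3764]
tool_rot: [-0.876, 1.471, 1.202]
ft_force: [1.4, 0.4, 1.0]
width: 0.171
```

```bash
python3 - <<'E'
from h import *
s=get_state(); snap('wrist','w13'); snap('scene','s13')
print(s['t'],s['tcp_pos'],s['ft_force'],s['qpos'])
yb=RB.apply([0,1,0])
for th in(1.2,1.3,1.4): print(th,[wproject(barpt(th)+e*yb,s) for e in(-.032,.032)],project('scene',barpt(th)))
for c in('wrist','scene'):
  for n in('panel_handle','fast_l_grip','fast_r_grip','cheese','tape_roll','carton'): print(c,n,[(np.round(d['xyz'],3).tolist(),round(d['score'],2)) for d in models.landmark_of(c,n)[:2]])
print(barpt(1.3),barpt(1.4))
im=cv2.imread('pics/s13.png'); cv2.imwrite('pics/s13z.png',cv2.resize(im[60:280,130:370],None,fx=2.7,fy=2.7,interpolation=cv2.INTER_CUBIC))
E
```

```text
21.9667 [ 0.60268864 -0.00607372  0.37643797] [1.44056975 0.40306856 0.9792702 ] [-0.03514201  0.64247867  0.98215503  2.14999868  0.04925511 -1.35921073]
1.2 [array([280.8, 159.7]), array([278.8, 232.9])] (np.float64(239.6527381775939), np.float64(113.64303615426572))
1.3 [array([265.1, 162.4]), array([264.2, 238.4])] (np.float64(237.7842677856991), np.float64(114.67100594884585))
1.4 [array([246.5, 165.1]), array([247.2, 243.6])] (np.float64(235.79795030638894), np.float64(116.36406937077058))
wrist panel_handle [([0.588, 0.001, 0.293], 0.84), ([0.622, 0.086, 0.271], 0.21)]
wrist fast_l_grip [([0.622, 0.088, 0.272], 0.96)]
wrist fast_r_grip [([0.579, -0.097, 0.273], 0.64)]
wrist cheese []
wrist tape_roll []
wrist carton [([0.785, -0.01, -0.003], 0.87)]
scene panel_handle [([0.592, -0.006, 0.294], 0.64)]
scene fast_l_grip [([0.621, 0.086, 0.274], 0.66)]
scene fast_r_grip [([0.575, -0.098, 0.273], 0.62)]
scene cheese [([0.624, 0.263, -0.001], 0.79)]
scene tape_roll [([0.51, -0.247, -0.002], 0.75)]
scene carton [([0.791, 0.001, 0.002], 0.66)]
[5.74556243e-01 8.21501272e-05 2.92154150e-01] [ 0.58987173 -0.00389223  0.29803739]
```

View pics/w13.png

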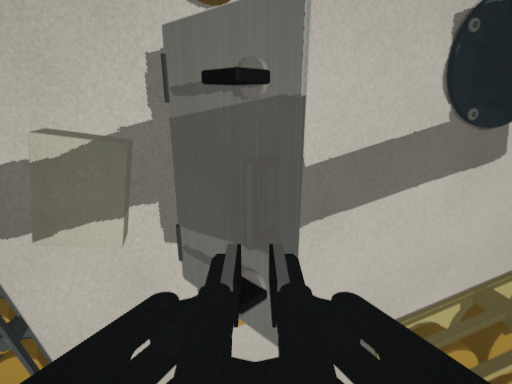

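View pics/s13z.png

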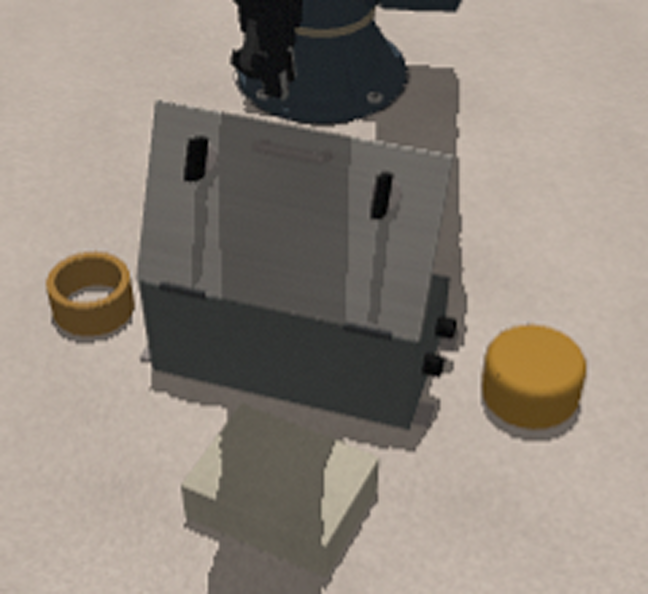

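carry_out:
  targets:
    - {"x":0,"y":0,"z":0,"rx":0,"ry":0,"rz":0}
    - {"x":0,"y":0,"z":0,"rx":0,"ry":0,"rz":0}
    - {"x":0,"y":0,"z":0,"rx":0,"ry":0,"rz":0}
    - {"x":0,"y":0,"z":0,"rx":0,"ry":0,"rz":0}
    - {"x":0,"y":0,"z":0,"rx":0,"ry":0,"rz":0}
    - {"x":0,"y":0,"z":0,"rx":0,"ry":0,"rz":0}
    - {"x":0,"y":0,"z":0,"rx":0,"ry":0,"rz":0}
    - {"x":0,"y":0,"z":0,"rx":0,"ry":0,"rz":0}

```text
t: 23.33
tcp_pos: [0.603, -0.0061, 0.3747]
tool_rot: [-0.875, 1.472, 1.203]
ft_force: [-0.3, -0.1, 0.3]
width: 0.171
```

```bash
python3 - <<'E'
from h import *
a=cv2.imread('pics/s13.png'); s=get_state(); snap('scene','s14'); b=cv2.imread('pics/s14.png')
d=cv2.absdiff(a,b).max(2); ys,xs=np.where(d>40); print('changed',len(ys), (xs.min(),xs.max(),ys.min(),ys.max()) if len(ys) else '')
a0=cv2.imread('pics/scene0.png')
for nm,(x0,x1,y0,y1) in {'tape':(140,182,148,188),'cheese':(305,350,178,220),'carton':(190,275,235,275)}.items():
    print(nm,(cv2.absdiff(a0,b)[y0:y1,x0:x1].max(2)>40).sum())
print(s['t'],np.round(s['ft_force'],1))
print('handle',models.landmark_of('scene','panel_handle')[:1])
E
```

```text
changed 435 (np.int64(191), np.int64(302), np.int64(0), np.int64(297))
tape 7
cheese 0
carton 977
23.3333 [-0.3 -0.1  0.3]
handle [{'xyz': [0.5926, -0.002, 0.295], 'score': 0.66}]
```

```bash
python3 - <<'E'
import cv2,numpy as np
a=cv2.imread('pics/s13.png');b=cv2.imread('pics/s14.png')
d=(cv2.absdiff(a,b).max(2)>40)[60:280,130:370]
o=b[60:280,130:370].copy(); o[d]=(0,0,255)
cv2.imwrite('pics/s14z.png',cv2.resize(o,None,fx=2.7,fy=2.7,interpolation=cv2.INTER_NEAREST))
E
```

```text
(no output)
```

View pics/s14z.png

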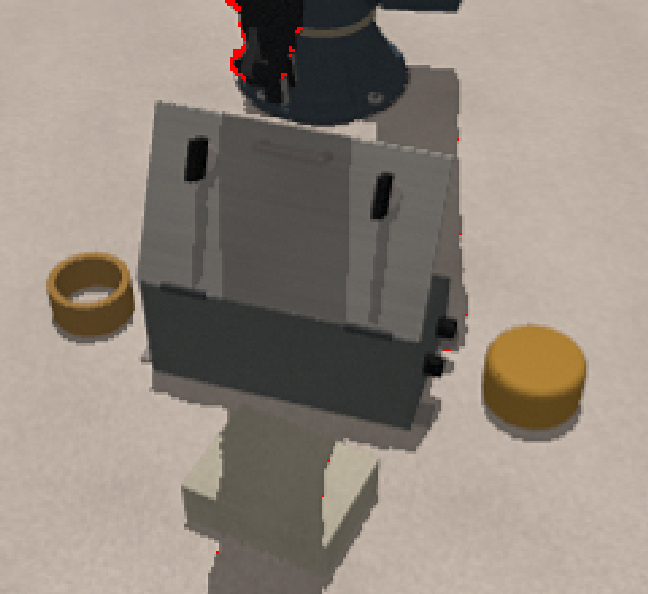

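Only the arm's outline and its shadows changed. The panel, the wings and the three bystanders did not move, so I am handing the job in.

```bash
python3 -c "
from h import *
print(workorder.finish_job())"
```

```text
the job is handed in; nothing more can be done
None
```

The control box is open: both fasteners are unlocked and the panel stands up on its own. I handed the job in at about 23.4 s of the 72 s allowed.

- **Fasteners:** Both turned freely clockwise from above (the negative way), with only about 0.1 N m of resistance past the range of the blocking post. I turned each until the torque rose to about 1.1 N m at the end stop. The tool then read −1.64 rad, slightly past −1.57. The panel stayed shut throughout, and the camera shows both wings lying up and down the slope.
- **Panel:** I swung it up by the handle and let go. It stands at about 1.38–1.40 rad (about 79–80°), judged from the gripper pose at release and the handle's position in the pictures. After letting go it did not move for over a second, and the gripper was about 80 mm clear of the bar with the force reading near zero.
- **Bystanders:** The cheese, tape roll and carton were found within about 8 mm of their first positions, roughly the spread of the detector's own readings. The pictures before and after match for the cheese and the tape roll. The carton did differ from the first picture; I took that to be the shadow now falling across it, since its outline is where it was.
- **Disagreements:** In the final two-picture comparison, only the edges of the arm and its shadows changed. None of my last checks failed.

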